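# Lock the straightedge on the trimming board

### The job

Fit the aluminium ruler to the trimming board as its straightedge: lay it flat on the board between the side stop and the eccentric knob and slide its end fully home under the bridge. Then turn the knob clockwise, by feel, until its lobe bears firmly on the ruler and clamps it against the stop, without forcing it, and let go. Leave the other things on the desk where they are.

Things in the scene. Friction and masses are not known exactly. Their poses are not given: they have to be found in the camera images.
- board: trimming board, 190x270 mm, 12 mm thick, fixed to the desk: plywood with a grey gridded cutting mat. Origin: centre of its underside; x across it, y along it towards the bridge, z up; the mat's top is at z = 12 mm. Bridge and side stop are of bent steel sheet, the eccentric knob is black
- bridge_mouth (a point): middle of the bridge's mouth, on the mat, at x = -35, y = 98 mm in the board's frame, with its axes. The bridge is a blind pocket 29.5 mm wide, 10.8 mm high, 18 mm deep to its floor (towards +y), with a flared lead-in that begins 12 mm before the mouth and is 35 mm wide there
- seat (a point): where straightedge_mid lies when the ruler is fully home in the bridge: x = -35, y = 11, z = 16 mm in the board's frame, with its axes. The ruler may then still lean a few mm to either side at its near end
- stop_mid (a point): on the mat at x = -51, y = -70 mm in the board's frame: the middle of the side stop's range. The stop (34 mm long, 14 mm high, on the ruler's -x side) is adjustable; its face lies up to 2 mm to either side of this point along x, differently each time, and is not measured. The face sits on a rubber buffer that gives 1 mm for each 16 N
- straightedge: silvery white aluminium ruler with a printed scale, 26x210 mm, 8 mm thick, about 0.11 kg, at first lying loose on the desk to the right of the board. Origin: centre of its underside; y along its length, z up. Either end may go into the bridge
- straightedge_mid (a point): centre of the ruler, half-way up (4 mm above its underside), with its axes
- cam: eccentric knob on the ruler's +x side, its upright pivot at x = -4, y = -70 mm in the board's frame. Black disc, 36 mm in diameter, 1.5 to 14 mm above the mat, its centre 7 mm off the pivot along the knob's own +x (the lobe); on the pivot a wing grip, a bar 38 mm long (along x), 11 mm thick, 18 to 40 mm above the mat. Origin: pivot, at the mat. It stays where it is left
- cam_grip (a point): on the pivot, in the middle of the wing grip, 30 mm above the mat; x along the bar to the lobe, z up. Turning free takes about 0.11 N m; each newton at the lobe adds about 0.015 N m, with some sticking and slipping. Firmly clamped is 8 to 20 N, about 0.2 rad past the first firm contact, at a torque 0.15 to 0.25 N m above that of the free turn; over 30 N is forcing it
- cam_turn (a joint): turn of the knob, rad, growing clockwise from above, 0 to 2.2; at 2.25 the lobe would point straight at the ruler. Starts at 0.13 to 0.33: a ruler in line with the bridge then clears stop and lobe by 1 mm or more. From 0.65 on the lobe may push the loose ruler along with hardly any force; somewhere from 0.8 to 1.5, as the stop is set, the ruler meets the stop and the force grows by about 10 N per mm of further reach
- pencil: the green pencil, 140 mm, lying on the board's right part
- eraser: the eraser, 22x52x12 mm, lying on the board's right part near the knob's end
- tumbler: the clear glass tumbler behind the board, 77 mm wide, 84 mm high
- tape_roll: the roll of paper tape to the left of the board

How it is judged:
By the outcome, as a careful person would: the job done as asked, in the order asked, and still so for the second after the job is handed in, with the robot touching nothing.
It also fails if it takes over 67 s, if anything falls off the work surface, if the arm or the gripper's body presses on something with over 40 N, if the wrist force passes 120 N, or if a joint passes its speed limit or range.

### The arm

A 6-joint arm with a two-finger parallel gripper is mounted at the origin on the work surface; the furniture and walls round the work are solid. World frame = base frame: x ahead of the robot, y to its left, z up, the work surface at z = 0. Lengths are in m, angles in rad, forces in N, time in s.
With the tool pointing down it reaches from about 0.225 to 0.725 m from the base axis. Payload 3.1 kg.
Tool frame: the origin (TCP) lies midway between the tips of the shut fingers; the grasp point (between the pads) lies 19 mm behind it; x points along the fingers, z is the direction in which the jaws open and shut, and the axes are right-handed (so a half turn about x gives the same grasp; the last joint's range is limited). The gripper opens to 85 mm and grips with 20 to 120 N. Pads are 22 mm wide; open, the fingers measure 114 mm over their backs; the gripper's body (76 mm by 85 mm) begins 54 mm behind the grasp point. The pads swing forward as they close: fully open they stand 13 mm farther back than shut.
Start: joints at [-1.259, 0.048, 0.099, 1.622, 0, 1.443], TCP at [0.224, -0.475, 0.231] pointing down, gripper open.
Joint ranges: [-2.91, 2.91], [-0.99, 1.94], [-1.21, 1.42], [-2.12, 2.29], [-1.49, 1.47], [-3.14, 3.14]. Speed limits (rad/s): [2.79, 2.79, 3.14, 3.14, 3.14, 3.14].

### API

Orientations are given as [roll, pitch, yaw] about the fixed x, y, z axes, in that order (R = Rz(yaw) Ry(pitch) Rx(roll)).
In Python, from rig import env gives the robot as it stands.
- The arm moves only by the shell command python3 -m handwheel 'ROWS' [FORCE]. ROWS is JSON, a list of rows, each a list of 7 numbers: the shift along the tool's x, y, z in mm, then the turn, a rotation vector about the tool's x, y, z in degrees, then the opening, from 0 (shut) to 1 (fully open). In form: [[dx, dy, dz, wx, wy, wz, gripper], ...]. A call has 1 to 10 rows; each row is the pose to reach, as a shift and turn from the pose commanded when the call began, along the tool's axes at that moment; what a row does not reach only later rows make up. A row lasts 1/8 s, in which the tool goes at most 62.5 mm and 10.7 degrees, less where a joint would pass 70% of its speed; a pose out of reach is approached as far as the arm can. A call with a gripper value outside its range is refused whole. The fingers move at their own pace and stop on an object; FORCE is the grip in N (left out, the last holds). Time passes only in rows, so rows that repeat a pose let the fingers close. It gives the time, the measured TCP pose, the force and the opening at its end, in the units of the state.
- env.read_state(): the state, without advancing time (a new reading comes with each control period).
- env.snapshot(name): name is "scene" or "top" or "wrist"; returns the picture (400x640x3 uint8, red, green, blue); there is no depth.
- env.get_calibration(name): a dict with "fx", "fy", "cx", "cy" (pixels), "dist_coeffs" ([k1, k2, p1, p2, k3] as OpenCV has them; the pictures are not rectified), "view" (4x4, takes a point from world to camera coordinates); the wrist camera has in their place "mount" (4x4, takes a point from camera to tool coordinates, whose origin is the TCP and whose axes are the tool frame's). Camera axes: x right, y down, z forward; pixel columns grow to the right and rows downward; lengths in m; the calibration is good to about 2 mm. A picture is of the moment at which its call begins: read the wrist's pose just before it. get_calibration takes no time and is no camera call.
- env.close_job(): hands the job in, once; it reports no verdict.
Trained networks look in the newest picture that a camera, given by its name, has taken for a name from the list of things; names that differ only in an ending like _2 or _b are one class to them, and where a whole thing is asked for, a point or a joint stands for the part that bears it (a point fixed in the world has none). Each returns a list of dicts, best first, with "p" (0 to 1); they miss things now and then, are a little off and sometimes report something else, mostly with a low value. They report only what shows in the picture. A call takes as long as a camera call.
- env.cut_out(camera, label): "pixels" (400x640 bool, what is visible of it) and "xy" ([column, row] in pixels, amid what is visible of it).
- env.spot_point(camera, label): "xy" ([column, row] in pixels: a listed point, or the origin of a listed thing).
The state is a dict: "clock": time; "q": joint angles; "qd": joint speeds; "joint_torque": joint torques, N m; "eef_pos": TCP position; "tool_rot": TCP orientation; "wrist_force": force on the tool from outside, world axes, zero at the start; "ft_torque": the same for the moment, N m; "grip_width": finger opening in m.
Only numpy, scipy, OpenCV 4.12 (cv2) and the standard library are available. Lean on these libraries where they do the work, as an engineer would, in place of code of your own. Each camera call takes 0.05 s, during which the arm holds its last target. There are 200 camera calls.

## Working session

There is one attempt and no reset: what is moved stays moved. The work goes in short steps, Python scripts to look and compute and a shell command to move; the robot and the scene stay as the last step left them, time stands still between calls to the robot, and variables do not carry over. Pictures are saved under pics/ and viewed, about 8 in all and at most 12, crops included, and the job is handed in when it is done.

```bash
mkdir -p pics; ls; cat > h.py <<'E'
import numpy as np, cv2, json
from rig import env
from scipy.spatial.transform import Rotation as R
def snap(n,f=None):
    im=env.snapshot(n)
    if f: cv2.imwrite('pics/'+f,im[:,:,::-1])
    return im
def ray(n,xy,Tt=None):
    c=env.get_calibration(n)
    K=np.array([[c['fx'],0,c['cx']],[0,c['fy'],c['cy']],[0,0,1.]])
    u=cv2.undistortPoints(np.array([[xy]],float),K,np.array(c['dist_coeffs'],float))[0,0]
    if n=='wrist': T=Tt@np.array(c['mount'])
    else: T=np.linalg.inv(np.array(c['view']))
    return T[:3,3],T[:3,:3]@np.array([u[0],u[1],1.])
def onplane(n,xy,z,Tt=None):
    o,d=ray(n,xy,Tt); return o+d*(z-o[2])/d[2]
def tool():
    s=env.read_state(); T=np.eye(4)
    T[:3,:3]=R.from_euler('xyz',s['tool_rot']).as_matrix(); T[:3,3]=s['eef_pos']; return T
def proj(n,P,Tt=None):
    c=env.get_calibration(n)
    K=np.array([[c['fx'],0,c['cx']],[0,c['fy'],c['cy']],[0,0,1.]])
    V=np.linalg.inv(Tt@np.array(c['mount'])) if n=='wrist' else np.array(c['view'])
    return cv2.projectPoints(np.atleast_2d(np.array(P,float)),cv2.Rodrigues(V[:3,:3])[0],V[:3,3],K,np.array(c['dist_coeffs'],float))[0][:,0]
def rect(n,label,z,Tt=None):
    L=env.cut_out(n,label)
    if not L: return None
    m=L[0]['pixels']; cs,_=cv2.findContours(m.astype(np.uint8),0,1); c=max(cs,key=cv2.contourArea)[:,0]
    P=np.array([onplane(n,p,z,Tt)[:2] for p in c])*1000
    return L[0]['p'],cv2.minAreaRect(P.astype(np.float32)),P
E
python3 - <<'E'
from h import *
s=env.read_state(); print(s)
a=snap('top','top.png'); 
for l,z in [('straightedge',.008),('board',.012),('eraser',.024)]:
    r=rect('top',l,z); print(l,r and r[:2])
for l,z in [('bridge_mouth',.012),('seat',.016),('stop_mid',.012),('cam_grip',.042),('cam',.012),('straightedge_mid',.004),('board',0)]:
    L=env.spot_point('top',l); print(l,[(round(x['p'],2),x['xy'],onplane('top',x['xy'],z).round(4)) for x in L[:2]])
snap('scene','scene.png')
E
```

```text
pics
{'clock': 0.0, 'q': array([-1.25876400e+00,  4.87372329e-02,  9.75586871e-02,  1.62198935e+00,
        1.26919389e-05,  1.44301238e+00]), 'qd': array([-4.01536620e-04,  6.29245919e-05,  2.02547608e-03,  1.02744150e-03,
        1.80313006e-03, -2.76140269e-05]), 'joint_torque': array([ 1.58259841e-04, -3.38780022e+01,  3.20016825e+01,  2.03417125e-02,
       -1.76934936e-04,  4.85016614e-07]), 'eef_pos': array([ 0.22333908, -0.47444138,  0.23010456]), 'tool_rot': array([3.00845705, 1.56842473, 1.87747699]), 'wrist_force': array([ 0.53113643, -0.24240538, -0.49251471]), 'ft_torque': array([-0.04585379, -0.00653134,  0.05586032]), 'grip_width': 0.08562980573053224}
straightedge (0.85, ((573.7188110351562, -180.4060821533203), (32.969154357910156, 212.91175842285156), 13.262532234191895))
board (0.94, ((562.8434448242188, 82.70925903320312), (267.0704345703125, 189.64846801757812), 89.80525207519531))
eraser (0.75, ((636.1785278320312, -5.923742294311523), (23.26632308959961, 52.804073333740234), 6.192330837249756))
bridge_mouth [(0.91, [269.2, 253.2], array([0.5249, 0.1823, 0.012 ]))]
seat [(0.84, [308.0, 255.3], array([0.5217, 0.0883, 0.016 ]))]
stop_mid [(0.83, [345.1, 260.5], array([ 0.5112, -0.0021,  0.012 ]))]
cam_grip [(0.75, [339.8, 241.3], array([0.5554, 0.0138, 0.042 ])), (0.47, [416.0, 238.2], array([ 0.5669, -0.1682,  0.042 ]))]
cam [(0.65, [341.5, 239.7], array([0.5613, 0.0072, 0.012 ]))]
straightedge_mid [(0.91, [417.9, 236.8], array([ 0.5734, -0.1838,  0.004 ]))]
board [(0.65, [312.4, 240.0], array([0.5597, 0.0784, 0.    ])), (0.35, [296.4, 215.9], array([0.6189, 0.1198, 0.    ]))]
```

View pics/top.png

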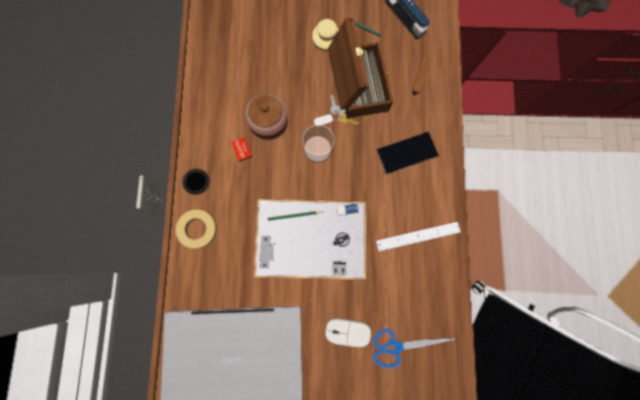

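View pics/scene.png

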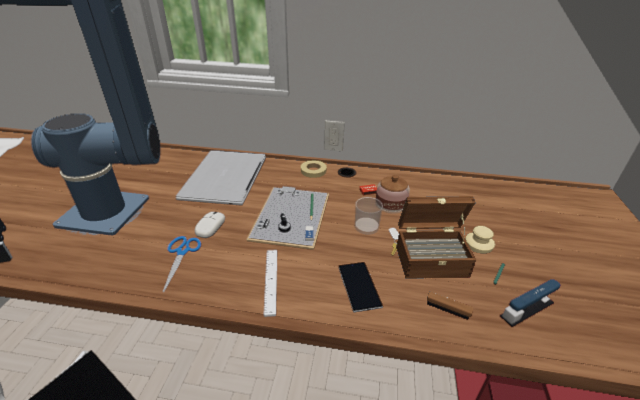

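The top view has world +y to the left and +x up. The board is at about (312,240) with yaw ≈ 0, the bridge at (266,250), the knob at (341,240), the stop at (339,267) and the ruler at (418,237), about 13° off. The pencil and eraser lie on the board's upper (+x) edge. Next I'll move the wrist camera over the ruler.

```bash
cat >> h.py <<'E'
def goal(p,jaw_deg,T=None):
    """row (mm, deg) from current measured pose to TCP p [mm], tool x down, jaw (z) axis at jaw_deg (mod 180)"""
    T=tool() if T is None else T; best=None
    for k in (0,180):
        a=np.radians(jaw_deg+k); z=np.array([np.cos(a),np.sin(a),0]); x=np.array([0,0,-1.])
        G=np.c_[x,np.cross(z,x),z]; w=R.from_matrix(T[:3,:3].T@G).as_rotvec(degrees=True)
        if best is None or np.linalg.norm(w)<np.linalg.norm(best): best=w
    return (T[:3,:3].T@(np.array(p)/1000-T[:3,3])*1000).round(1), best.round(2)
E
python3 - <<'E'
from h import *
T=tool(); print(T.round(3)); print(goal([573.7,-180.4,230],13.3))
print(env.get_calibration('wrist'))
E
```

```text
[[ 0.     0.905  0.426  0.224]
 [-0.     0.426 -0.905 -0.475]
 [-1.    -0.     0.     0.231]
 [ 0.     0.     0.     1.   ]]
(array([   1.3,  442.3, -117.5]), array([-78.1,   0. ,   0. ]))
{'fx': 289.83154763170097, 'fy': 289.83154763170097, 'cx': 316.4520020522648, 'cy': 201.36499792108899, 'dist_coeffs': array([-0.04075146,  0.        ,  0.        ,  0.        ,  0.        ]), 'mount': array([[-1.70459700e-03, -3.22990067e-01,  9.46400819e-01,
        -1.43100939e-01],
       [ 5.75303625e-04, -9.46402355e-01, -3.22989554e-01,
         8.32257218e-02],
       [ 9.99998382e-01, -6.09920459e-06,  1.79905197e-03,
         1.35730108e-04],
       [ 0.00000000e+00,  0.00000000e+00,  0.00000000e+00,
         1.00000000e+00]])}
```

```bash
python3 -m handwheel '[[1,442,-117,-78,0,0,0.6],[1,442,-117,-78,0,0,0.6],[1,442,-117,-78,0,0,0.6],[1,442,-117,-78,0,0,0.6],[1,442,-117,-78,0,0,0.6],[1,442,-117,-78,0,0,0.6],[1,442,-117,-78,0,0,0.6],[1,442,-117,-78,0,0,0.6],[1,442,-117,-78,0,0,0.6],[1,442,-117,-78,0,0,0.6]]'
python3 - <<'E'
from h import *
T=tool(); snap('wrist','w1.png')
r=rect('wrist','straightedge',.008,T); print(r and r[:2])
print(env.read_state()['q'].round(2)); print(T.round(3))
for l,z in [('straightedge_mid',.004),('cam_grip',.042),('cam',.012),('stop_mid',.012),('bridge_mouth',.012)]:
    print(l,[(round(x['p'],2),x['xy'],onplane('wrist',x['xy'],z,T).round(4)) for x in env.spot_point('wrist',l)[:2]])
E
```

```text
clock: 1.85
eef_pos: [0.5728, -0.1821, 0.2305]
tool_rot: [-2.59, 1.57, -2.361]
wrist_force: [-0.3, -0.5, 0.3]
grip_width: 0.0515
(0.81, ((574.7833862304688, -183.35037231445312), (26.692880630493164, 209.02459716796875), 14.530363082885742))
[-0.42  0.25  0.32  1.64 -0.    0.92]
[[-0.001 -0.226  0.974  0.573]
 [-0.001  0.974  0.226 -0.182]
 [-1.    -0.    -0.001  0.23 ]
 [ 0.     0.     0.     1.   ]]
straightedge_mid [(0.83, [318.4, 170.5], array([ 0.5756, -0.1829,  0.004 ]))]
cam_grip []
cam []
stop_mid []
bridge_mouth []
```

View pics/w1.png

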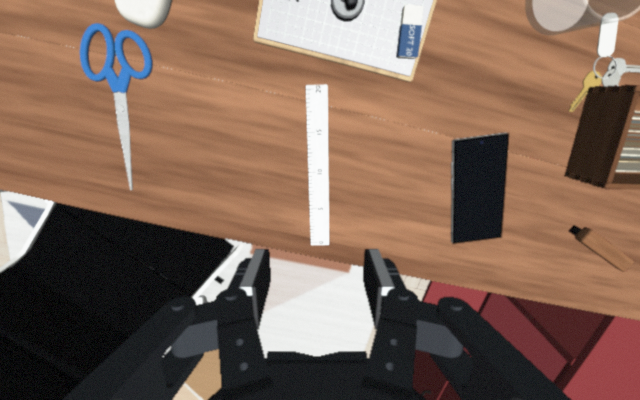

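The wrist view confirms the ruler at (318,165), and the rectangle fit gives 26.7×209 mm. I'm descending onto it.

```bash
python3 - <<'E'
from h import *
print(goal([574.9,-183.3,1],14.5))
E
```

```text
(array([229.5,  -1.9,   1.3]), array([-1.38,  0.01,  0.01]))
```

```bash
python3 -m handwheel '[[60,-2,1.5,-1.4,0,0,0.6],[120,-2,1.5,-1.4,0,0,0.6],[180,-2,1.5,-1.4,0,0,0.6],[215,-2,1.5,-1.4,0,0,0.6],[225,-2,1.5,-1.4,0,0,0.6],[229,-2,1.5,-1.4,0,0,0.6],[229,-2,1.5,-1.4,0,0,0.6],[229,-2,1.5,-1.4,0,0,0.2],[229,-2,1.5,-1.4,0,0,0.2],[229,-2,1.5,-1.4,0,0,0.2]]' 50
python3 -m handwheel '[[0,0,0,0,0,0,0.1],[0,0,0,0,0,0,0.1],[0,0,0,0,0,0,0.1],[-15,0,0,0,0,0,0.1],[-50,0,0,0,0,0,0.1],[-50,0,0,0,0,0,0.1]]' 50
```

```text
clock: 3.45
eef_pos: [0.5771, -0.1833, 0.0036]
tool_rot: [-0.711, 1.567, -0.456]
wrist_force: [-0.8, -0.7, 5.6]
grip_width: 0.0237
clock: 4.2
eef_pos: [0.5783, -0.1837, 0.0553]
tool_rot: [-0.655, 1.564, -0.4]
wrist_force: [-0.3, 0.7, -1.7]
grip_width: 0.0242
```

```bash
python3 - <<'E'
from h import *
print(goal([528,50,100],0))
E
```

```text
(array([-45.7, 238.6,  10.6]), array([14.6 ,  0.36,  0.21]))
```

```bash
python3 -m handwheel '[[-45,60,3,4,0.4,0.2,0.1],[-45,120,6,8,0.4,0.2,0.1],[-45,180,8,12,0.4,0.2,0.1],[-45,225,10,14.6,0.4,0.2,0.1],[-45,238,10.6,14.6,0.4,0.2,0.1],[-45,238,10.6,14.6,0.4,0.2,0.1],[-45,238,10.6,14.6,0.4,0.2,0.1]]'
python3 - <<'E'
from h import *
T=tool(); snap('wrist','w2.png'); print(T.round(4))
for l,z in [('bridge_mouth',.012),('stop_mid',.012),('cam_grip',.042),('cam',.012),('seat',.016),('straightedge_mid',.1),('board',0)]:
    print(l,[(round(x['p'],2),x['xy'],onplane('wrist',x['xy'],z,T).round(4)) for x in env.spot_point('wrist',l)[:2]])
for l,z in [('straightedge',T[2,3]+.006),('board',.012)]:
    r=rect('wrist',l,z,T); print(l,r and r[:2])
E
```

```text
clock: 5.08
eef_pos: [0.526, 0.0492, 0.0959]
tool_rot: [2.911, 1.563, 2.91]
wrist_force: [0.7, -0.0, 0.1]
grip_width: 0.0241
[[-0.0077  0.0013  1.      0.526 ]
 [ 0.0018  1.     -0.0012  0.0492]
 [-1.      0.0018 -0.0077  0.0959]
 [ 0.      0.      0.      1.    ]]
bridge_mouth [(0.71, [322.4, 31.0], array([0.5299, 0.1802, 0.012 ])), (0.59, [362.4, 164.1], array([0.5621, 0.0859, 0.012 ]))]
stop_mid [(0.37, [440.7, 119.0], array([0.6201, 0.1209, 0.012 ]))]
cam_grip [(0.7, [355.1, 267.1], array([0.556 , 0.0107, 0.042 ]))]
cam [(0.67, [443.4, 119.3], array([0.6223, 0.1207, 0.012 ])), (0.65, [354.5, 244.1], array([0.5588, 0.0152, 0.012 ]))]
seat []
straightedge_mid [(0.81, [317.3, 259.0], array([0.5267, 0.0514, 0.1   ]))]
board [(0.76, [361.2, 164.2], array([0.563 , 0.0834, 0.    ])), (0.41, [617.1, 180.4], array([0.792 , 0.0706, 0.    ]))]
straightedge (0.89, ((526.2528686523438, 69.6393814086914), (170.0222625732422, 26.692800521850586), 89.7894287109375))
board (0.73, ((562.43310546875, 76.14825439453125), (251.0579071044922, 188.5514373779297), 89.81440734863281))
```

View pics/w2.png

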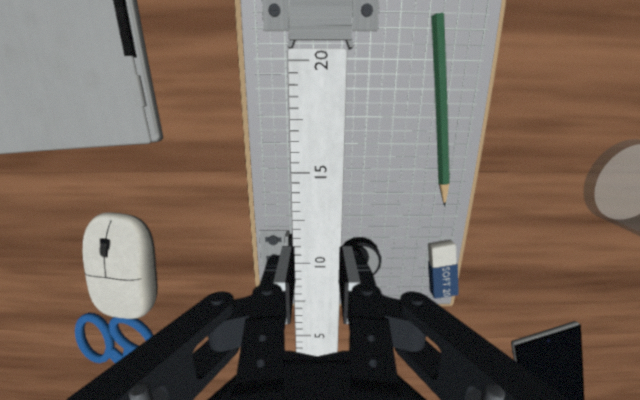

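```bash
python3 - <<'E'
from h import *
im=cv2.imread('pics/w2.png'); cv2.imwrite('pics/c2.png',cv2.resize(im[0:100,230:410],(792,440),interpolation=cv2.INTER_CUBIC))
E
cp h.py h_bak.py
```

```text
(no output)
```

View pics/c2.png

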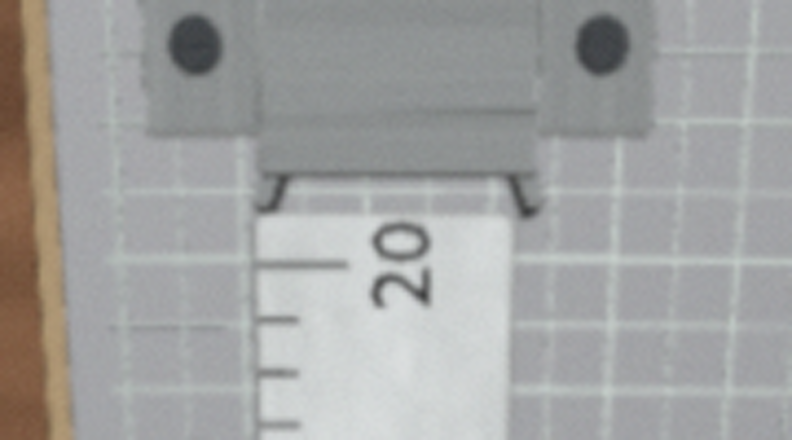

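The crop shows the flare tips at about (289.5,48) and (350.5,48), and the screws at (274.3,10.2) and (366.8,10.2). The ruler's end is at (288,49)–(347,49).

```bash
python3 - <<'E'
from h import *
T=tool()
for n,xy,z in [('fl',(289.5,47.7),.022),('fr',(350.5,48.4),.022),('sl',(274.3,10.2),.0135),('sr',(366.8,10.2),.0135),('bl',(230+260/4.4,39),.024),('br',(230+536/4.4,39),.024),('rl',(230+257/4.4,49),.0975),('rr',(230+511/4.4,49),.0975)]:
    print(n,(onplane('wrist',xy,z,T)*1000).round(1))
r=rect('wrist','board',.012,T)[2]; 
for y in (60,100,140,180): 
    s=r[abs(r[:,1]-y)<4]; print(y,s[:,0].min().round(1),s[:,0].max().round(1))
r=rect('wrist','straightedge',T[2,3]+.006,T)[2]
for y in (90,120,145): 
    s=r[abs(r[:,1]-y)<4]; print(y,s[:,0].min().round(1),s[:,0].max().round(1))
E
```

```text
fl [507.3 169.1  22. ]
fr [548.7 168.7  22. ]
sl [496.7 194.1  13.5]
sr [559.9 194.1  13.5]
bl [507.3 174.1  24. ]
br [549.2 174.1  24. ]
rl [513.6 156.   97.5]
rr [539.2 156.   97.5]
60 468.0 655.9
100 468.8 656.3
140 469.4 656.0
180 468.8 656.3
90 512.9 539.3
120 512.9 539.0
145 513.5 539.2
```

```bash
python3 - <<'E'
from h import *
T=tool(); print((T[:3,3]*1000).round(1)); print(goal([528,50.5,20],0,T))
E
python3 -m handwheel '[[40,1,2,0,0.5,0,0.1],[65,1,2,0,0.5,0,0.1],[72,1,2,0,0.5,0,0.1],[75,1,2,0,0.5,0,0.1],[75,1,2,0,0.5,0,0.1],[75,1,2,0,0.5,0,0.1]]'
python3 - <<'E'
from h import *
T=tool(); print(T.round(4)); print(env.read_state()['wrist_force'])
snap('wrist','w3.png')
r=rect('wrist','straightedge',T[2,3]+.0045,T)[2]
for y in (90,120,145): 
    s=r[abs(r[:,1]-y)<4]; print(y,s[:,0].min().round(1),s[:,0].max().round(1))
print(r[:,1].max())
E
```

```text
[525.8  50.4  96.3]
(array([76.3, -0.1,  2.7]), array([-0.01, -0.42, -0.15]))
clock: 6.42
eef_pos: [0.5284, 0.0516, 0.0227]
tool_rot: [2.955, 1.557, 2.955]
wrist_force: [-0.0, 0.4, -1.0]
grip_width: 0.024
[[-0.0135  0.      0.9999  0.5284]
 [ 0.0025  1.      0.      0.0516]
 [-0.9999  0.0025 -0.0135  0.0227]
 [ 0.      0.      0.      1.    ]]
[-0.03606084  0.36792572 -1.0117323 ]
90 515.7 541.6
120 515.7 541.6
145 515.8 541.8
157.27833704594502
```

View pics/w3.png

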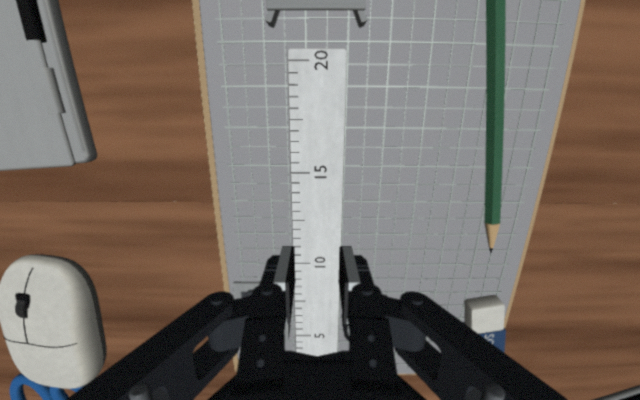

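The ruler hovers centred in front of the flare: flare tips at (273,24) and (361,24), ruler end at (288–346,49).

```bash
python3 - <<'E'
from h import *
T=tool()
for xy in [(271,24),(362.5,24)]: print((onplane('wrist',xy,.022,T)*1000).round(1))
print(goal([528.2,52,16],0,T))
E
python3 -m handwheel '[[2,0,0,0,-0.8,0,0.1],[4,0,0,0,-0.8,0,0.1],[5.5,0,0,0,-0.8,0,0.1],[6.5,0,0,0,-0.8,0,0.1],[6.5,0,0,0,-0.8,0,0.1]]'
python3 -c "
from h import *
print(tool().round(4)); s=env.read_state(); print(s['wrist_force'],s['ft_torque'])"
```

```text
[508.2 167.8  22. ]
[548.4 167.7  22. ]
(array([6.3, 0.4, 0.2]), array([-0.  , -0.81, -0.15]))
clock: 7.15
eef_pos: [0.5269, 0.0516, 0.0156]
tool_rot: [2.381, 1.567, 2.381]
wrist_force: [-3.0, 0.6, 5.1]
grip_width: 0.0237
[[-0.0026  0.      1.      0.5269]
 [ 0.0025  1.     -0.      0.0516]
 [-1.      0.0025 -0.0026  0.0156]
 [ 0.      0.      0.      1.    ]]
[-2.97409301  0.64260256  5.12174422] [0.00751212 0.75072538 0.00596507]
```

```bash
python3 -m handwheel '[[-0.8,0,0,0,0,0,0.1],[-0.8,0,0,0,0,0,0.1],[-0.8,0,0,0,0,0,0.1]]'
python3 - <<'E'
from h import *
T=tool(); print(T.round(4)); s=env.read_state(); print(s['wrist_force'],s['ft_torque'])
snap('wrist')
r=rect('wrist','straightedge',T[2,3]+.0045,T)[2]
for y in (90,120,145): 
    q=r[abs(r[:,1]-y)<4]; print(y,q[:,0].min().round(1),q[:,0].max().round(1))
E
```

```text
clock: 7.52
eef_pos: [0.5274, 0.0516, 0.0156]
tool_rot: [2.146, 1.568, 2.146]
wrist_force: [-0.8, 0.2, 2.4]
grip_width: 0.0242
[[-0.0016  0.      1.      0.5274]
 [ 0.0025  1.     -0.      0.0516]
 [-1.      0.0025 -0.0016  0.0156]
 [ 0.      0.      0.      1.    ]]
[-0.8365782   0.23272111  2.43130876] [ 0.06333106  0.14057647 -0.00232319]
90 514.7 540.5
120 514.3 541.1
145 514.5 540.7
```

```bash
python3 -m handwheel '[[-0.3,8,0.5,0,0,0,0.1],[-0.3,16,0.5,0,0,0,0.1],[-0.3,24,0.5,0,0,0,0.1],[-0.3,30,0.5,0,0,0,0.1],[-0.3,34,0.5,0,0,0,0.1],[-0.3,37,0.5,0,0,0,0.1]]'
python3 -m handwheel '[[0,1,0,0,0,0,0.1],[0,2,0,0,0,0,0.1],[0,2,0,0,0,0,0.1]]'
```

```text
clock: 8.38
eef_pos: [0.5275, 0.0889, 0.0159]
tool_rot: [2.304, 1.567, 2.304]
wrist_force: [-0.1, -1.4, -0.8]
grip_width: 0.0243
clock: 8.75
eef_pos: [0.5277, 0.0906, 0.016]
tool_rot: [2.242, 1.567, 2.242]
wrist_force: [0.5, 0.7, -0.6]
grip_width: 0.0238
```

```bash
python3 -m handwheel '[[0,1,0,0,0,0,0.1],[0,2,0,0,0,0,0.1],[0,3,0,0,0,0,0.1]]'
python3 -m handwheel '[[0,0.7,0,0,0,0,0.1],[0,1.4,0,0,0,0,0.1],[0,1.4,0,0,0,0,0.1]]'
```

```text
clock: 9.12
eef_pos: [0.5276, 0.093, 0.016]
tool_rot: [2.755, 1.568, 2.755]
wrist_force: [-0.2, -3.0, -0.9]
grip_width: 0.0244
clock: 9.5
eef_pos: [0.5277, 0.093, 0.016]
tool_rot: [-2.471, 1.568, -2.472]
wrist_force: [-0.9, -6.2, -0.2]
grip_width: 0.0242
```

```bash
python3 -m handwheel '[[0,1.5,0,0,0,0,0.1],[0,3,0,0,0,0,0.1],[0,3,0,0,0,0,0.1]]'
python3 - <<'E'
from h import *
T=tool(); print(T.round(4)); s=env.read_state(); print(s['wrist_force'],s['ft_torque'])
snap('wrist','w4.png')
print([(x['p'],onplane('wrist',x['xy'],.016,T)) for x in env.spot_point('wrist','straightedge_mid')])
E
```

```text
clock: 9.88
eef_pos: [0.5276, 0.0931, 0.016]
tool_rot: [-1.868, 1.562, -1.871]
wrist_force: [-1.2, -13.1, -0.2]
grip_width: 0.0237
[[-0.0026  0.0026  1.      0.5276]
 [-0.0084  1.     -0.0026  0.0931]
 [-1.     -0.0084 -0.0026  0.016 ]
 [ 0.      0.      0.      1.    ]]
[ -1.15801897 -13.07659571  -0.23586058] [-2.70044068  0.13216584  0.10098548]
[(0.72, array([0.52759459, 0.09247908, 0.016     ]))]
```

View pics/w4.png

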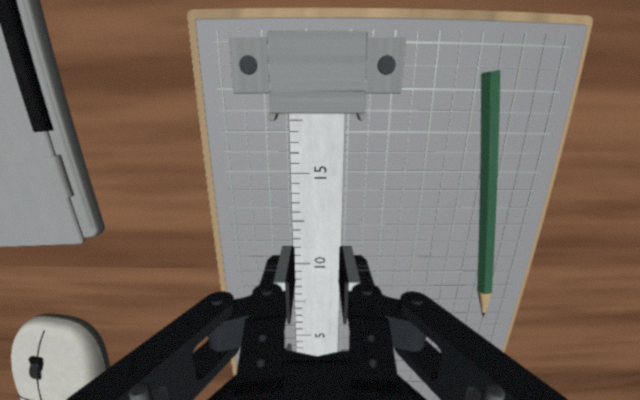

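The ruler is home: the bridge edge is at row 113, the "20" mark is hidden, and the arm stalled firmly at 13 N. I'll release, rise, and look at the knob.

```bash
python3 -m handwheel '[[0,-2,0,0,0,0,0.1],[0,-3.5,0,0,0,0,0.5],[0,-3.5,0,0,0,0,0.5],[-2,-3.5,0,0,0,0,0.5],[-30,-3.5,0,0,0,0,0.5],[-80,-50,0,0,0,0,0.5],[-130,-110,0,0,0,0,0.6],[-150,-150,0,0,0,0,0.7],[-150,-150,0,0,0,0,0.7],[-150,-150,0,0,0,0,0.7]]'
python3 - <<'E'
from h import *
T=tool(); snap('wrist','w5.png'); print(T.round(4))
for l,z in [('cam_grip',.042),('cam',.012),('straightedge_mid',.016),('bridge_mouth',.012)]:
    print(l,[(round(x['p'],2),x['xy'],onplane('wrist',x['xy'],z,T).round(4)) for x in env.spot_point('wrist',l)[:2]])
r=rect('wrist','straightedge',.020,T); print(r and r[:2]); 
r=r[2]
for y in (0,40,80,120,160): 
    q=r[abs(r[:,1]-y)<4]; print(y,q[:,0].min().round(1),q[:,0].max().round(1))
c=env.cut_out('wrist','cam'); print([(x['p'],x['xy'],x['pixels'].sum()) for x in c])
im=cv2.imread('pics/w5.png'); u,v=map(int,c[0]['xy']); cv2.imwrite('pics/c5.png',cv2.resize(im[max(v-60,0):v+60,u-90:u+70],(800,600),interpolation=cv2.INTER_CUBIC)); print(u-90,v-60)
E
```

```text
clock: 11.22
eef_pos: [0.528, -0.0521, 0.1656]
tool_rot: [2.06, 1.567, 2.06]
wrist_force: [0.4, -0.3, -0.3]
grip_width: 0.0599
[[-1.900e-03  5.000e-04  1.000e+00  5.280e-01]
 [ 3.500e-03  1.000e+00 -5.000e-04 -5.210e-02]
 [-1.000e+00  3.500e-03 -1.900e-03  1.656e-01]
 [ 0.000e+00  0.000e+00  0.000e+00  1.000e+00]]
cam_grip [(0.63, [348.8, 128.7], array([0.5572, 0.009 , 0.042 ])), (0.23, [347.8, 122.3], array([0.5561, 0.0146, 0.042 ]))]
cam [(0.7, [347.2, 124.7], array([0.5587, 0.0105, 0.012 ]))]
straightedge_mid [(0.83, [316.8, 31.4], array([0.5284, 0.0929, 0.016 ]))]
bridge_mouth []
(0.81, ((527.61328125, 53.13115692138672), (127.45980834960938, 27.707948684692383), 89.75341796875))
0 514.8 540.4
40 515.4 540.8
80 515.0 539.4
120 514.6 540.7Traceback (most recent call last):
  File "<stdin>", line 8, in <module>
    return umr_minimum(a, axis, None, out, keepdims, initial, where)
ValueError: zero-size array to reduction operation minimum which has no identity
```

```bash
python3 - <<'E'
from h import *
im=cv2.imread('pics/w5.png'); cv2.imwrite('pics/c5.png',cv2.resize(im[65:185,265:425],(800,600),interpolation=cv2.INTER_CUBIC))
E
```

```text
(no output)
```

View pics/c5.png

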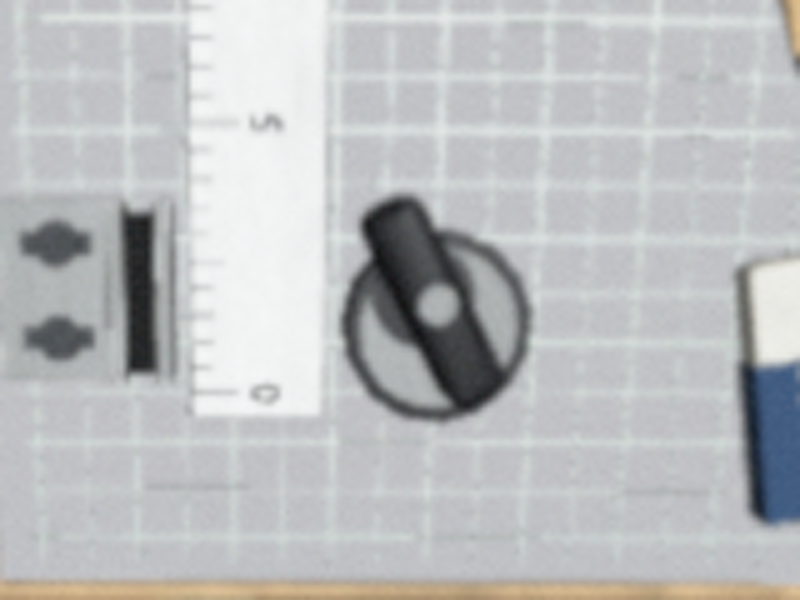

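The crop shows the stop face at x≈173, the ruler between 190 and 325, and the knob with its grip top centre at (438,305). The bar runs from (396,215) to (478,392), lobe end at lower right.

```bash
python3 - <<'E'
from h import *
T=tool(); g=lambda x,y,z:(onplane('wrist',(265+x/5,65+y/5),z,T)*1000)
c=g(438,305,.052); a=g(396,215,.052); b=g(478,392,.052)
print(c.round(1),((a+b)/2).round(1),np.degrees(np.arctan2(*(b-a)[1::-1])))
print('disc',g(437,323,.026).round(1),'stop',g(173,290,.026).round(1),'ruler',g(190,290,.02).round(1),g(325,290,.02).round(1))
for h in (90,33): print(goal([559,12,h],26,T))
print(env.read_state()['q'].round(2))
E
```

```text
[558.1  13.2  52. ] [558.   13.2  52. ] -62.692138364213385
disc [561.1   8.   26. ] stop [511.   13.9  26. ] ruler [513.9  13.5  20. ] [539.9  13.6  20. ]
(array([74.5, 62.8, 32.1]), array([-25.9 ,  -0.2 ,  -0.24]))
(array([131.5,  62.6,  32.3]), array([-25.9 ,  -0.2 ,  -0.24]))
[-0.22  0.06 -0.02  1.49  0.    1.34]
```

```bash
python3 - <<'E'
from h import *
print(goal([558.2,13.1,33],27.3))
E
python3 -m handwheel '[[30,35,15,-10,-0.2,-0.2,0.45],[60,63.7,31.4,-20,-0.2,-0.2,0.45],[70,63.7,31.4,-27.2,-0.2,-0.2,0.45],[70,63.7,31.4,-27.2,-0.2,-0.2,0.45],[100,63.7,31.4,-27.2,-0.2,-0.2,0.45],[122,63.7,31.4,-27.2,-0.2,-0.2,0.45],[131,63.7,31.4,-27.2,-0.2,-0.2,0.45],[131,63.7,31.4,-27.2,-0.2,-0.2,0.45]]'
python3 -c "
from h import *
s=env.read_state(); print(s['wrist_force'],s['ft_torque'],goal([558.2,13.1,33],27.3))"
```

```text
(array([131.6,  63.7,  31.5]), array([-27.2 ,  -0.19,  -0.24]))
clock: 12.52
eef_pos: [0.5589, 0.0116, 0.0348]
tool_rot: [-0.42, 1.569, 0.054]
wrist_force: [0.6, 1.1, -0.1]
grip_width: 0.0383
[ 0.63538231  1.13697077 -0.0919252 ] [ 0.03568372 -0.02656391 -0.00807105] (array([1.8, 1.7, 0. ]), array([-0.16,  0.09,  0.04]))
```

```bash
python3 -m handwheel '[[0.5,1,0,0,0,0,0.2],[0.5,1,0,0,0,0,0.05],[0.5,1,0,0,0,0,0],[0.5,1,0,0,0,0,0],[0.5,1,0,0,0,0,0]]' 60
cat >> h.py <<'E'
def st():
    T=tool(); s=env.read_state(); z=T[:3,2]; print('jaw',np.degrees(np.arctan2(z[1],z[0])).round(2),'t',round(np.radians(-51.1-(np.degrees(np.arctan2(z[1],z[0]))-90))%(2*np.pi),3),'p',(T[:3,3]*1000).round(1),'F',s['wrist_force'].round(1),'M',s['ft_torque'].round(3),'w',round(s['grip_width']*1000,1),'clk',round(s['clock'],2))
E
python3 -c "
from h import *
st()"
```

```text
clock: 13.15
eef_pos: [0.5591, 0.0122, 0.0359]
tool_rot: [-0.688, 1.567, -0.214]
wrist_force: [-3.2, -1.7, 5.7]
grip_width: 0.0093
jaw 27.17 t 0.205 p [559.1  12.2  35.9] F [-3.2 -1.7  5.7] M [-0.18   0.666 -0.091] w 9.3 clk 13.15
```

```bash
python3 -m handwheel '[[-0.7,0,-0.5,3,0,0,0],[-0.7,0,-0.5,6,0,0,0],[-0.7,0,-0.5,10,0,0,0]]'
python3 -c "
from h import *
st()"
python3 -m handwheel '[[0,0,0,4,0,0,0],[0,0,0,8,0,0,0],[0,0,0,12,0,0,0]]'
python3 -c "
from h import *
st()"
```

```text
clock: 13.52
eef_pos: [0.5589, 0.0122, 0.0359]
tool_rot: [-0.399, 1.567, -0.101]
wrist_force: [-1.4, -0.9, 3.4]
grip_width: 0.0091
jaw 17.09 t 0.381 p [558.9  12.2  35.9] F [-1.4 -0.9  3.4] M [-0.124  0.215  0.081] w 9.1 clk 13.53
clock: 13.9
eef_pos: [0.5587, 0.0121, 0.0359]
tool_rot: [-0.255, 1.567, -0.166]
wrist_force: [-2.1, -0.2, 3.7]
grip_width: 0.0094
jaw 5.08 t 0.59 p [558.7  12.1  35.9] F [-2.1 -0.2  3.7] M [-0.151  0.339  0.098] w 9.4 clk 13.9
```

```bash
for i in 1; do python3 -m handwheel '[[0,0,0,4,0,0,0],[0,0,0,8,0,0,0]]' >/dev/null; python3 -c "from h import *; st()"; done
python3 -m handwheel '[[0,0,0,3,0,0,0],[0,0,0,6,0,0,0]]' >/dev/null; python3 -c "from h import *; st()"
python3 -m handwheel '[[0,0,0,2,0,0,0],[0,0,0,4,0,0,0]]' >/dev/null; python3 -c "from h import *; st()"
python3 -m handwheel '[[0,0,0,2,0,0,0],[0,0,0,4,0,0,0]]' >/dev/null; python3 -c "from h import *; st()"
```

```text
jaw -2.92 t 0.73 p [558.7  12.1  35.9] F [-1.6 -0.3  4.2] M [-0.163  0.41   0.183] w 9.5 clk 14.15
jaw -8.88 t 0.834 p [558.6  12.1  35.9] F [-1.6 -0.3  2.6] M [-0.186  0.433  0.1  ] w 9.3 clk 14.4
jaw -12.88 t 0.904 p [558.5  12.1  35.8] F [-2.3 -1.6  5.1] M [-0.216  0.618  0.135] w 9.3 clk 14.65
jaw -16.88 t 0.974 p [558.4  12.1  35.9] F [-2.8 -0.6  5.5] M [-0.226  0.632  0.105] w 9.8 clk 14.9
```

```bash

python3 -m handwheel '[[0,0,-0.3,1.5,0,0,0],[0,0,-0.3,3,0,0,0]]' >/dev/null; python3 -c "from h import *; st()"
python3 -m handwheel '[[0,0,0,1.5,0,0,0],[0,0,0,3,0,0,0]]' >/dev/null; python3 -c "from h import *; st()"
python3 -m handwheel '[[0,0,0,1.5,0,0,0],[0,0,0,3,0,0,0]]' >/dev/null; python3 -c "from h import *; st()"
```

```text
jaw -19.87 t 1.026 p [558.4  12.1  35.9] F [-3.  -0.9  5. ] M [-0.289  0.562  0.103] w 9.2 clk 15.15
jaw -22.87 t 1.078 p [558.3  12.1  35.9] F [-2.2 -0.6  6.5] M [-0.249  0.543  0.165] w 9.4 clk 15.4
jaw -25.87 t 1.13 p [558.3  12.1  35.9] F [-2.9 -0.9  5.4] M [-0.238  0.592  0.087] w 9.3 clk 15.65
```

```bash

python3 -m handwheel '[[0,0,0,1.5,0,0,0],[0,0,0,3,0,0,0]]' >/dev/null; python3 -c "from h import *; st()"
python3 -m handwheel '[[0,0,0,1.5,0,0,0],[0,0,0,3,0,0,0]]' >/dev/null; python3 -c "from h import *; st()"
```

```text
jaw -28.87 t 1.183 p [558.3  12.1  35.9] F [-1.7 -0.7  4.9] M [-0.205  0.595  0.123] w 9.5 clk 15.9
jaw -31.86 t 1.235 p [558.2  12.2  35.9] F [-3.4 -1.4  5.2] M [-0.239  0.605  0.17 ] w 9.4 clk 16.15
```

```bash
python3 -m handwheel '[[0,0,0,1,0,0,0],[0,0,0,2,0,0,0]]' >/dev/null; python3 -c "from h import *; st()"
```

```text
jaw -33.83 t 1.269 p [558.2  12.2  35.9] F [-2.  -0.7  5.5] M [-0.191  0.633  0.191] w 9.6 clk 16.4
```

```bash

python3 -m handwheel '[[0,0,0,1,0,0,0],[0,0,0,2,0,0,0]]' >/dev/null; python3 -c "from h import *; st()"
python3 -m handwheel '[[0,0,0,1,0,0,0],[0,0,0,2,0,0,0]]' >/dev/null; python3 -c "from h import *; st()"
```

```text
jaw -35.83 t 1.304 p [558.2  12.2  35.9] F [-2.8 -0.9  5.1] M [-0.228  0.657  0.204] w 9.6 clk 16.65
jaw -37.82 t 1.339 p [558.2  12.2  35.9] F [-2.5 -0.   5.8] M [-0.257  0.576  0.294] w 9.3 clk 16.9
```

```bash
python3 -m handwheel '[[0,0,0,1,0,0,0],[0,0,0,1.5,0,0,0]]' >/dev/null; python3 -c "from h import *; st()"
```

```text
jaw -39.3 t 1.365 p [558.2  12.2  35.9] F [-2.3 -1.9  5. ] M [-0.216  0.605  0.295] w 9.6 clk 17.15
```

```bash

python3 -m handwheel '[[0,0,0,1,0,0,0],[0,0,0,1.5,0,0,0]]' >/dev/null; python3 -c "from h import *; st()"
python3 -m handwheel '[[0,0,0,0.5,0,0,0],[0,0,0,0.5,0,0,0]]' >/dev/null; python3 -c "from h import *; st()"
```

```text
jaw -40.79 t 1.391 p [558.2  12.2  35.9] F [-2.1 -1.6  6.2] M [-0.285  0.64   0.34 ] w 9.3 clk 17.4
jaw -41.28 t 1.399 p [558.2  12.2  35.9] F [-2.4 -1.   5.7] M [-0.244  0.65   0.269] w 9.6 clk 17.65
```

```bash

python3 -m handwheel '[[0,0,0,0,0,0,0.2],[0,0,0,0,0,0,0.45],[0,0,0,0,0,0,0.45],[0,0,0,0,0,0,0.45],[-20,0,0,0,0,0,0.45],[-70,0,0,20,0,0,0.45],[-125,0,0,30,0,0,0.45],[-150,-60,60,41,0,0,0.6],[-150,-60,60,41,0,0,0.6],[-150,-60,60,41,0,0,0.6]]'
python3 - <<'E'
from h import *
T=tool(); snap('wrist','w6.png'); st()
for l,z in [('cam_grip',.042),('cam',.012),('straightedge_mid',.016)]:
    print(l,[(round(x['p'],2),x['xy'],onplane('wrist',x['xy'],z,T).round(4)) for x in env.spot_point('wrist',l)[:2]])
E
```

```text
clock: 18.9
eef_pos: [0.5638, -0.0741, 0.1859]
tool_rot: [1.31, 1.567, -0.129]
wrist_force: [-0.3, -0.1, 0.5]
grip_width: 0.0513
jaw -82.31 t 2.115 p [563.2 -72.8 185.1] F [ 0.5  0.8 -0.1] M [ 0.007 -0.02   0.012] w 51.3 clk 18.95
cam_grip [(0.76, [231.0, 183.8], array([0.5574, 0.0129, 0.042 ]))]
cam [(0.89, [236.2, 177.8], array([0.556 , 0.0152, 0.012 ]))]
straightedge_mid [(0.89, [165.5, 198.8], array([0.5218, 0.0943, 0.016 ]))]
```

View pics/w6.png

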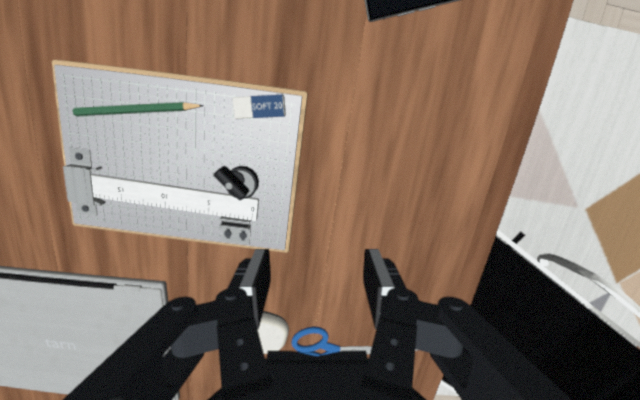

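The picture shows the ruler in the bridge (90,190), with its near end between the stop (237,222) and the knob (236,182); pencil and eraser are untouched. One zoom will check the contacts.

```bash
python3 - <<'E'
from h import *
im=cv2.imread('pics/w6.png'); cv2.imwrite('pics/c6.png',cv2.resize(im[140:250,180:310],(780,600),interpolation=cv2.INTER_CUBIC))
E
```

View pics/c6.png

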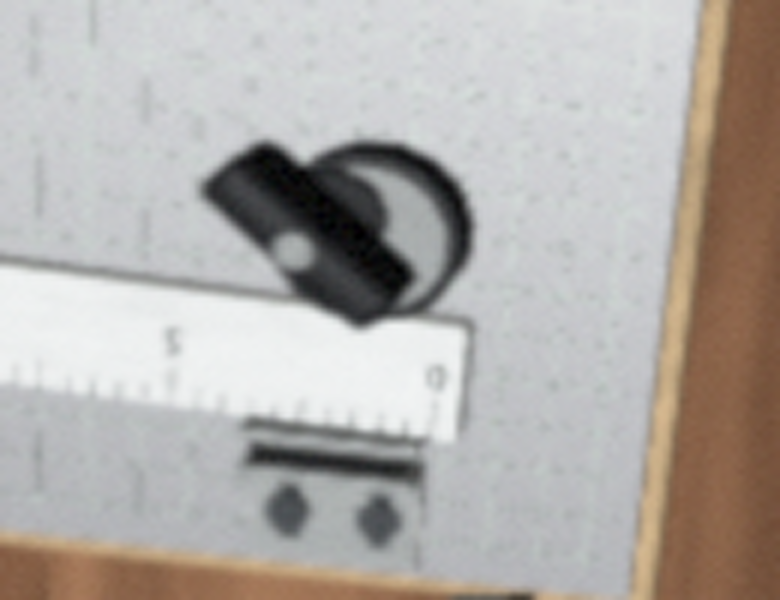

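```bash
python3 - <<'E'
from h import *
T=tool(); p=lambda x,y:(onplane('wrist',(180+x/6,140+y*110/600),.020,T)*1000).round(1)
print('near corners',p(470,322),p(458,442),'board near edge',p(700,20),p(635,590)); st()
env.snapshot('top'); print(rect('top','eraser',.024)[:2], [onplane('top',x['xy'],.016).round(4) for x in env.spot_point('top','straightedge_mid')[:1]])
print(env.close_job())
E
```

```text
near corners [535.5  -9.9  20. ] [508.6  -9.6  20. ] board near edge [602.2 -45.3  20. ] [478.6 -46.7  20. ]
jaw -82.18 t 2.113 p [562.6 -71.2 184.1] F [-0.   0.2  0. ] M [ 0.05   0.015 -0.005] w 51.3 clk 19.1
(0.58, ((635.75830078125, -5.490802764892578), (22.74123764038086, 52.70288848876953), 8.557821273803711)) [array([0.5272, 0.0972, 0.016 ])]
the job is handed in; nothing more can be done
None
```

The ruler is fitted and clamped, and the job is handed in at about 19 s on the robot clock.

- **Seating:** I laid the ruler on the board and slid it under the bridge until the arm stalled at about 13 N. After clamping, its near end sits at y ≈ -10 mm in the world frame. I estimated -11 to -12 mm for fully home, so that agrees within camera error.
- **Clamping:** I turned the knob clockwise by feel. Free turning took about 0.12 N m. Contact with the stop began near 1.2 rad, and I stopped at about 1.40 rad. The last torque readings were 0.27 to 0.34 N m, noisy, averaging about 0.30. That is roughly 0.19 above free turning, or an estimated 12 N on the ruler.
- **Last checks:** The final close-up shows the lobe against the ruler and the ruler against the stop. The eraser is within 0.5 mm of its first position, and the pencil still lies where it was by eye. The gripper is clear and the wrist force is near zero.
- **Small disagreement:** The top camera's last estimate of the ruler centre was 3 to 4 mm further towards the bridge than the 93 to 94 mm the wrist camera and arm gave. I put that down to the top camera's coarser picture.

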